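# Peel the cover tray and show it over the light panel

## Robot

A 6-joint arm with a two-finger parallel gripper is mounted at the origin on the work surface. World frame = base frame: x ahead of the robot, y to its left, z up, the work surface at z = 0. Lengths are in m, angles in rad, forces in N, time in s.
With the tool pointing down it reaches from about 0.25 to 0.775 m from the base axis. Payload 8.9 kg.
Tool frame: the origin (TCP) lies midway between the tips of the shut fingers; the grasp point (between the pads) lies 19 mm behind it; z points along the fingers, y is the direction in which the jaws open and shut (so a half turn about z gives the same grasp; the last joint's range is limited). The gripper opens to 85 mm and grips with 20 to 120 N. Pads are 22 mm wide; open, the fingers measure 114 mm over their backs; the gripper's body (76 mm by 85 mm) begins 54 mm behind the grasp point. The pads swing forward as they close: fully open they stand 13 mm farther back than shut.
Start: joints at [-1.463, 0.291, -0.153, 1.127, 0, 1.431], TCP at [0.128, -0.509, 0.231] pointing down, gripper open.
Joint ranges: [-2.52, 2.52], [-0.91, 1.74], [-1.3, 1.37], [-1.96, 2.02], [-1.52, 1.47], [-3.14, 3.14]. Speed limits (rad/s): [2.22, 2.22, 2.79, 3.14, 3.14, 3.14].

## Interface

Orientations are given as a rotation vector (axis times angle).
In Python, from cell import env gives the robot as it stands. The module is installed in compiled form; this text tells all that it offers.
- The arm moves only by the tool step_arm, never from a script. Its argument "steps" is a list of rows, each an object of numbers: "ax", "ay", "az": the turn, a rotation vector about the tool's x, y, z in rad; "tx", "ty", "tz": the shift along the tool's x, y, z in m; "claw": the opening, from 0 (shut) to 1 (fully open). In form: [{"ax": .., "ay": .., "az": .., "tx": .., "ty": .., "tz": .., "claw": ..}, ...]. A call has 1 to 8 rows; each row shifts and turns the commanded pose from where the row before left it, along the tool's axes as they then stand; what a row does not reach is not made up. A row lasts 1/8 s, in which the tool goes at most 62.5 mm and 10.7 degrees, less where a joint would pass 70% of its speed; a pose out of reach is approached as far as the arm can. A call with a gripper value outside its range is refused whole. The fingers move at their own pace and stop on an object; the grip force is fixed at half the most. Time passes only in rows, so rows that do not move let the fingers close. It gives the time, the measured TCP pose, the force and the opening at its end, in the units of the state.
- env.sense(): the state, without advancing time (a new reading comes with each control period).
- env.snapshot(name): name is "scene" or "top" or "wrist"; returns a dict with "color" (420x560x3 uint8, red, green, blue), "range_z" (420x560 float32, m along the optical axis (not along the pixel's ray), 0 where there is no reading), "intrinsics" (3x3 intrinsics, pixels), "k1" (the pictures are not rectified: a ray, as slopes to the right and down, at radius r is drawn at 1 + k1 r^2 times it, then the intrinsics apply), "xyz" and "attitude" of the camera in the world. Camera axes: x right, y down, z forward; pixel columns grow to the right and rows downward; lengths in m; the calibration is good to about 2 mm. A picture is of the moment at which its call begins.
- env.hand_in(): hands the job in, once; it reports no verdict.
The state is a dict: "time": time; "q": joint angles; "joint_vel": joint speeds; "effort": joint torques, N m; "position": TCP position; "tcp_rot": TCP orientation; "force": force on the tool from outside, world axes, zero at the start; "moment": the same for the moment, N m; "gripper_width": finger opening in m.
Only numpy, scipy, OpenCV 4.12 (cv2) and the standard library are available. Lean on these libraries where they do the work, as an engineer would, in place of code of your own. Each camera call takes 0.05 s, during which the arm holds its last target.

## Task

Stand the dimmer lever of the inspection light panel upright (half brightness). Then peel the light grey cover tray off the tray stack: lift it by its corner pull tab so that it tips up, with the opposite corner (the tongue in the clip) still resting in place, until it is free, and leave the carrier tray under it in the stack. Finish while still holding the cover tray by its tab, roughly level and still, centred over the light panel and well clear above the panel and its lever; leave everything else on the bench where it is.

Things in the scene. Friction and masses are not known exactly. Their poses are not given: they have to be found in the camera images.
- dimmer (a joint): hinge of the panel's dimmer lever, rad: 0 = leaning fully towards the panel's middle, 0.8 = upright, 1.6 = leaning fully away from the panel. Stiff by friction (about 1 N at the ball): it stays where it is left
- dimmer_tip (a point): centre of the lever's black ball (26 mm across), on a 10 mm steel rod, 80 mm from the hinge; as the joint grows it moves in an arc along +x of panel_center. Upright, the ball's centre is 102 mm above the bench
- dimmer_hinge (a point): on the lever's hinge axis, 22 mm above the bench, in a grey block 70 x 50 x 25 mm against the panel's edge, 121 mm from the panel's centre along its +x. Only its position matters; the hinge axis is y of panel_center, and the rod stands straight above this point when upright
- panel_center (a point): centre of the top face of the flat light panel (170 x 170 x 18 mm, fixed, pale glowing face in an aluminium frame), 18 mm above the bench; +x points to the dimmer lever, z up
- cover_center (a point): middle of the light grey cover tray, the top one of the stack (140 x 140 mm square, 16 mm deep, 90 g), 8 mm above its underside. Its x axis runs along the tray's DIAGONAL towards the corner with the pull tab, z up. At the start it lies level, this point 28 mm above the bench. Its lower 6 mm nest with 2 mm play in the carrier tray below
- cover_tab (a point): centre of the pull tab: an upright light grey fin on an ear at one corner of the cover tray, 8 mm thick (along y of the cover), 34 mm long (along x, the diagonal), 32 mm high; 106 mm from cover_center along x and 24 mm above it. Nothing stands beside the fin above the tray's rim, which is level with the fin's foot
- cover_heel (a point): lower edge of the end of the cover tray's tongue, at the corner opposite the tab (135 mm from the tray's middle along -x, 2 mm below cover_center). The tongue is 14 mm wide, reaches 36 mm out beyond the corner and lies on the carrier's ear; the tray tips about this edge
- carrier_heel (a point): the place on the carrier tray's ear where cover_heel rests at the start (they coincide). 23 mm from it towards the tray's middle two spring pads in low cheeks pinch the tongue (lowest 5 mm of its sides): this sticks the cover to the carrier with a few newtons, more than the carrier weighs, so that lifting the cover level brings the carrier along. When the cover is tipped about its heel by more than about 0.3 rad the tongue has slid up out of the pads and the cover is free
- carrier_center (a point): middle of the black carrier tray (loose, 160 g, same square form) directly under the cover tray, 8 mm above its underside, 18 mm above the bench. It nests in a like base tray that is fixed to the bench; it must stay there
- dish_a: bystander: round flat dish 84 mm across, 19 mm high
- dish_b: bystander: round flat dish 68 mm across, 19 mm high
- rinse_bottle: bystander: bottle 52 mm across, 120 mm high
- slide_box: bystander: cardboard box 75 x 100 x 28 mm
- tweezers: bystander: steel tweezers 126 mm long, 7 mm high, lying flat
- pen: bystander: pen 130 mm long, 10 mm thick
- mouse: bystander: computer mouse 100 x 60 x 32 mm
- cover: the cover tray as a whole; origin at the middle of its underside, axes as cover_center
- carrier: the carrier tray as a whole; origin at the middle of its underside, axes as the cover's at the start
- panel: the light panel with its lever; origin at the middle of its underside on the bench, axes as panel_center

How it is judged:
By the outcome, as a careful person would: the job done as asked, in the order asked, and still so for the second after the job is handed in, while the arm keeps its last pose, push and grip.
It also fails if it takes over 58 s, if anything falls off the work surface, if the arm or the gripper's body presses on something with over 40 N, if the wrist force passes 120 N, or if a joint passes its speed limit or range.

## Working session

There is one attempt and no reset: what is moved stays moved. The work goes in short steps, Python scripts to look and compute and a tool call to move; the robot and the scene stay as the last step left them, time stands still between calls to the robot, and variables do not carry over. Pictures are saved under pics/ and viewed, and the job is handed in when it is done.

Besides the shell and the picture viewer there is one more tool, called after "Request:" as name([rows], argument=value, ...), one row to a line, values as JSON. step_arm: Moves the arm, as the interface text tells. Its arguments: {"type":"object","properties":{"steps":{"type":"array"}},"required":["steps"]}

```bash
mkdir -p pics; cat > h.py <<'E'
import numpy as np,cv2
from scipy.spatial.transform import Rotation as R
from cell import env
def snap(n,f):
    s=env.snapshot(n); cv2.imwrite('pics/'+f+'.png',s['color'][:,:,::-1]); np.savez('pics/'+f+'.npz',**{k:np.array(v) for k,v in s.items()}); return s
def load(f): return dict(np.load('pics/'+f+'.npz'))
def rot(a):
    a=np.array(a,float)
    return a if a.shape==(3,3) else (R.from_rotvec(a).as_matrix() if a.size==3 else R.from_quat(a).as_matrix())
def slopes(s,u,v):
    K=s['intrinsics'];d=np.array([(u-K[0,2])/K[0,0],(v-K[1,2])/K[1,1]]);x=d.copy()
    for _ in range(20): x=d/(1+s['k1']*(x@x))
    return x
def ray(s,u,v):
    x=slopes(s,u,v); return np.array(s['xyz']),rot(s['attitude'])@np.array([x[0],x[1],1])
def onplane(s,u,v,z):
    o,d=ray(s,u,v); return o+d*(z-o[2])/d[2]
def pt(s,u,v):
    o,d=ray(s,u,v); return o+d*s['range_z'][int(round(v)),int(round(u))]
def cloud(s):
    K=s['intrinsics'];h,w=s['range_z'].shape;U,V=np.meshgrid(np.arange(w),np.arange(h))
    D=np.stack([(U-K[0,2])/K[0,0],(V-K[1,2])/K[1,1]],-1);X=D.copy()
    for _ in range(20): X=D/(1+s['k1']*(X**2).sum(-1,keepdims=True))
    P=np.concatenate([X,np.ones((h,w,1))],-1)*s['range_z'][...,None]
    return P@rot(s['attitude']).T+np.array(s['xyz'])
def proj(s,p):
    c=rot(s['attitude']).T@(np.array(p)-np.array(s['xyz']));x=c[:2]/c[2];x=x*(1+s['k1']*(x@x));K=s['intrinsics']
    return K[0,0]*x[0]+K[0,2],K[1,1]*x[1]+K[1,2]
E
python3 - <<'E'
from h import *
for n in ['scene','top','wrist']:
    s=snap(n,n+'0'); print(n,s['xyz'],s['attitude'],s['k1'],s['intrinsics'])
print(env.sense())
E
```

```text
scene [0.98908571 0.51747882 1.17126576] [-0.91590566 -2.70727202  0.7567323 ] -0.10076896451578808 [[413.59656448   0.         276.96060623]
 [  0.         413.59656448 211.35897415]
 [  0.           0.           1.        ]]
top [ 0.34713061 -0.02184373  1.33258655] [-2.0920022   2.14397158 -0.18529828] -0.034326957823984316 [[406.16666031   0.         277.96811263]
 [  0.         406.16666031 210.45265397]
 [  0.           0.           1.        ]]
wrist [ 0.19435537 -0.49178346  0.37382458] [ 2.3002032  -1.79287084 -0.24794912] -0.04845812295194683 [[314.04268371   0.         282.57638829]
 [  0.         314.04268371 214.09442472]
 [  0.           0.           1.        ]]
{'time': 0.15, 'q': array([-1.46332159e+00,  2.91137679e-01, -1.53907317e-01,  1.12672027e+00,
       -8.65698967e-06,  1.43149969e+00]), 'joint_vel': array([-0.00118777, -0.00169266,  0.00183443, -0.00138046,  0.00041912,
       -0.00183183]), 'effort': array([ 1.04722385e-03, -5.37369382e+01,  3.31519854e+01,  1.14941309e-02,
       -1.98341722e-04, -1.08919114e-06]), 'position': array([ 0.12821225, -0.50877539,  0.23088813]), 'tcp_rot': array([-3.11674754e+00, -3.86525525e-01, -1.06156408e-05]), 'force': array([-0.64953746,  1.67547887,  0.26476376]), 'moment': array([-0.02214356, -0.01664891,  0.03663389]), 'gripper_width': 0.08550074226192889}
```

View pics/scene0.png

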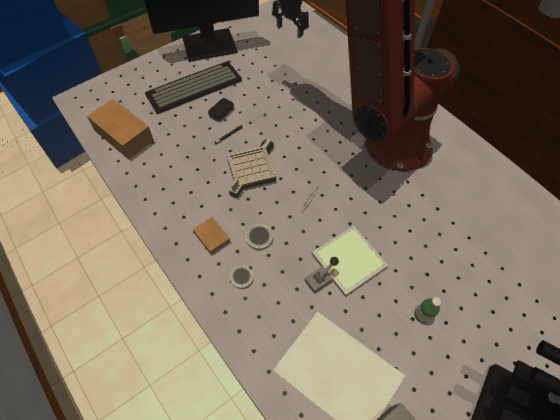

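View pics/top0.png

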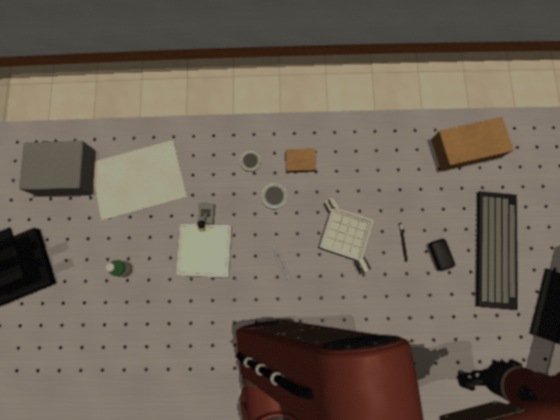

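View pics/wrist0.png

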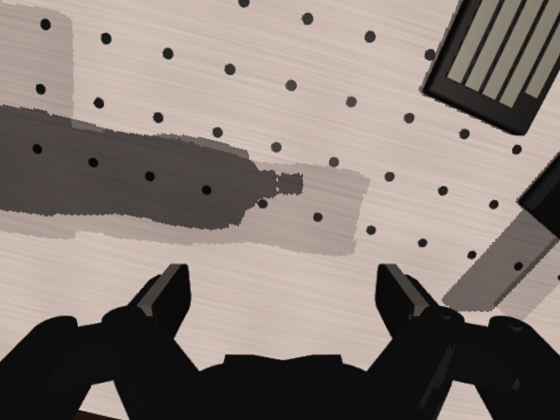

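```bash
python3 - <<'E'
from h import *
a=load('top0')['color'][:,:,::-1]; b=load('scene0')['color'][:,:,::-1]
def c(im,x0,y0,w,h): return cv2.resize(im[y0:y0+h,x0:x0+w],(400,300),interpolation=cv2.INTER_CUBIC)
o=np.vstack([np.hstack([c(a,160,190,100,75+25-25),c(a,300,190,100,75+15-15)]),np.hstack([c(b,300,225,100,75),c(b,205,130,100,75)])])
cv2.imwrite('pics/crop0.png',o)
s=load('top0');P=cloud(s)
for (u,v) in [(204,250),(201,224),(206,210),(333,205),(363,266),(347,235),(280,262)]:
    print((u,v),P[v,u].round(4))
E
```

```text
(204, 250) [0.4708 0.234  0.0199]
(201, 224) [0.5439 0.2289 0.0981]
(206, 210) [0.6005 0.2266 0.0312]
(333, 205) [ 0.599  -0.1842  0.0682]
(363, 266) [ 0.4063 -0.274   0.0354]
(347, 235) [ 0.5078 -0.2307  0.0224]
(280, 262) [ 0.4275 -0.0113  0.0011]
```

View pics/crop0.png

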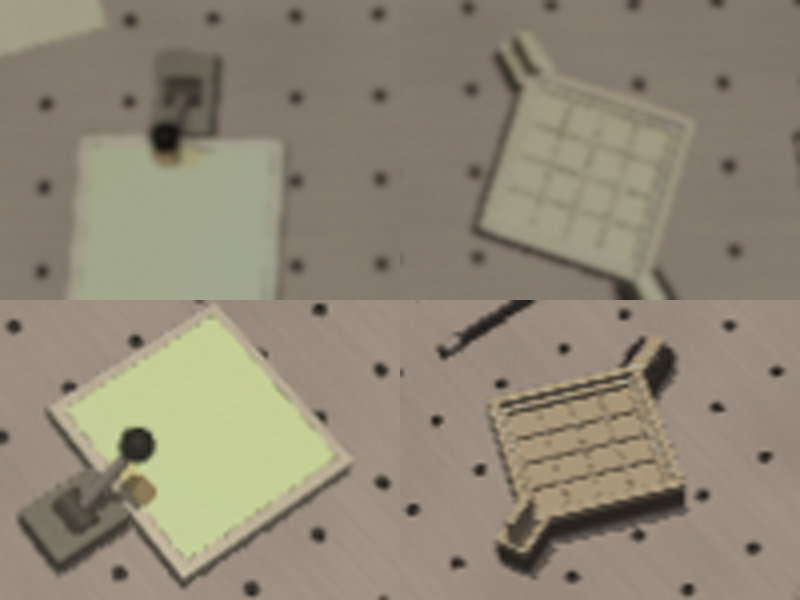

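```bash
python3 - <<'E'
from h import *
for n in ['top0','scene0']:
    P=cloud(load(n)).reshape(-1,3)
    def box(x0,x1,y0,y1,z0,z1): return P[(P[:,0]>x0)&(P[:,0]<x1)&(P[:,1]>y0)&(P[:,1]<y1)&(P[:,2]>z0)&(P[:,2]<z1)]
    print(n)
    f=box(.55,.65,-.24,-.14,.055,.08); print('fin',len(f),f.mean(0).round(4),f.min(0).round(3),f.max(0).round(3))
    f=box(.55,.65,-.24,-.14,.064,.072); print('fintop',len(f),f.mean(0).round(4))
    t=box(.38,.62,-.36,-.1,.015,.045)
    r=cv2.minAreaRect(t[:,:2].astype(np.float32)); print('all tray',r,np.median(t[:,2]))
    b=box(.5,.62,.17,.3,.085,.13); print('ball',len(b),b.mean(0).round(4),b.min(0).round(4),b.max(0).round(4))
    p=box(.35,.56,.13,.35,.010,.03); r=cv2.minAreaRect(p[:,:2].astype(np.float32)); print('panel',r,cv2.boxPoints(r).round(3).tolist())
    h=box(.55,.66,.17,.3,.015,.033);r=cv2.minAreaRect(h[:,:2].astype(np.float32)); print('block',r)
E
```

```text
top0
fin 31 [ 0.6076 -0.181   0.0666] [ 0.593 -0.191  0.058] [ 0.622 -0.173  0.074]
fintop 22 [ 0.6079 -0.1814  0.0676]
all tray ((0.5019544959068298, -0.2281789928674698), (0.17018170654773712, 0.2189435362815857), 80.77564239501953) 0.025712019768013405
ball 52 [0.5443 0.2292 0.0946] [0.533  0.2176 0.0856] [0.5585 0.2425 0.1005]
panel ((0.4735296964645386, 0.23511111736297607), (0.17208075523376465, 0.17332473397254944), 86.74864196777344) [[0.38199999928474426, 0.15399999916553497], [0.5550000071525574, 0.14399999380111694], [0.5649999976158142, 0.3160000145435333], [0.3919999897480011, 0.32600000500679016]]
block ((0.5882525444030762, 0.2386382818222046), (0.07530203461647034, 0.12374643236398697), 0.9571254253387451)
scene0
fin 37 [ 0.6092 -0.1815  0.0659] [ 0.592 -0.191  0.056] [ 0.625 -0.17   0.072]
fintop 23 [ 0.6111 -0.1814  0.068 ]
all tray ((0.5031866431236267, -0.22941380739212036), (0.17197874188423157, 0.21194250881671906), 80.83238220214844) 0.027356630360125367
ball 63 [0.5502 0.2325 0.0947] [0.5382 0.2193 0.0853] [0.5604 0.243  0.1025]
panel ((0.47361573576927185, 0.234980970621109), (0.1724642962217331, 0.1739831119775772), 87.53855895996094) [[0.382999986410141, 0.15299999713897705], [0.5569999814033508, 0.14499999582767487], [0.5640000104904175, 0.31700000166893005], [0.38999998569488525, 0.32499998807907104]]
block ((0.5909689664840698, 0.2346816062927246), (0.12939304113388062, 0.08149968832731247), 89.91393280029297)
```

```bash
cat >> h.py <<'E'
def plan(p,yaw=None,Rt=None,n=None,step=.045):
    """tool-down target: yaw= heading of tool x axis; prints rows"""
    s=env.sense();R0=rot(s['tcp_rot']);p0=np.array(s['position'])
    if Rt is None:
        x=np.array([np.cos(yaw),np.sin(yaw),0]);z=np.array([0,0,-1.]);Rt=np.stack([x,np.cross(z,x),z],1)
    d=R0.T@(np.array(p)-p0);w=R.from_matrix(R0.T@Rt).as_rotvec()
    print('total shift tool',d.round(4),'turn',w.round(4),'norm',np.linalg.norm(d).round(3),'min rows',int(np.ceil(max(np.linalg.norm(d)/step,np.linalg.norm(w)/.16))))
def info():
    s=env.sense();R0=rot(s['tcp_rot']);print('t',s['time'],'p',s['position'].round(4),'q',s['q'].round(3),'F',s['force'].round(2),'w',round(s['gripper_width'],4))
    print('x',R0[:,0].round(3),'y',R0[:,1].round(3),'z',R0[:,2].round(3))
E
python3 - <<'E'
from h import *
info()
s=load('wrist0');st=env.sense();R0=rot(st['tcp_rot']);print('cam in tool',R0.T@(s['xyz']-st['position']));print(R0.T@rot(s['attitude']))
plan([.50,-.20,.30],0.2)
E
```

```text
t 0.15 p [ 0.1282 -0.5088  0.2309] q [-1.463  0.291 -0.154  1.127 -0.     1.431] F [-0.65  1.68  0.26] w 0.0855
x [0.97  0.244 0.   ] y [ 0.244 -0.97  -0.001] z [-0.     0.001 -1.   ]
cam in tool [ 0.06830808 -0.00045742 -0.14292747]
[[-2.86274360e-04 -9.62822534e-01 -2.70134569e-01]
 [ 9.99999945e-01 -2.31104677e-04 -2.36036261e-04]
 [ 1.64831669e-04 -2.70134622e-01  9.62822548e-01]]
total shift tool [ 0.436  -0.2087 -0.0689] turn [-0.001  -0.0001  0.0468] norm 0.488 min rows 11
```

Request:
step_arm([
  {"tx": 0.036, "ty": -0.017, "tz": -0.006, "az": 0.004, "claw": 1},
  {"tx": 0.036, "ty": -0.017, "tz": -0.006, "az": 0.004, "claw": 1},
  {"tx": 0.036, "ty": -0.017, "tz": -0.006, "az": 0.004, "claw": 1},
  {"tx": 0.036, "ty": -0.017, "tz": -0.006, "az": 0.004, "claw": 1},
  {"tx": 0.036, "ty": -0.017, "tz": -0.006, "az": 0.004, "claw": 1},
  {"tx": 0.036, "ty": -0.017, "tz": -0.006, "az": 0.004, "claw": 1},
])

```text
schema error: expected keys ax, ay, az, tx, ty, tz, claw
```

Request:
step_arm([
  {"tx": 0.036, "ty": -0.017, "tz": -0.006, "az": 0.004, "claw": 1},
  {"tx": 0.036, "ty": -0.017, "tz": -0.006, "az": 0.004, "claw": 1},
  {"tx": 0.036, "ty": -0.017, "tz": -0.006, "az": 0.004, "claw": 1},
  {"tx": 0.036, "ty": -0.017, "tz": -0.006, "az": 0.004, "claw": 1},
  {"tx": 0.036, "ty": -0.017, "tz": -0.006, "az": 0.004, "claw": 1},
  {"tx": 0.036, "ty": -0.017, "tz": -0.006, "az": 0.004, "claw": 1},
  {"tx": 0, "claw": 1},
])

```text
schema error: expected keys ax, ay, az, tx, ty, tz, claw
```

```bash
python3 - <<'E'
from h import *
info(); snap('wrist','wrist1')
plan([.54,.232,.24],-.05)
E
```

```text
t 0.15 p [ 0.1282 -0.5088  0.2309] q [-1.463  0.291 -0.154  1.127 -0.     1.431] F [-0.65  1.68  0.26] w 0.0855
x [0.97  0.244 0.   ] y [ 0.244 -0.97  -0.001] z [-0.     0.001 -1.   ]
total shift tool [ 0.5803 -0.6178 -0.0085] turn [-0.0008  0.      0.2967] norm 0.848 min rows 19
```

View pics/wrist1.png

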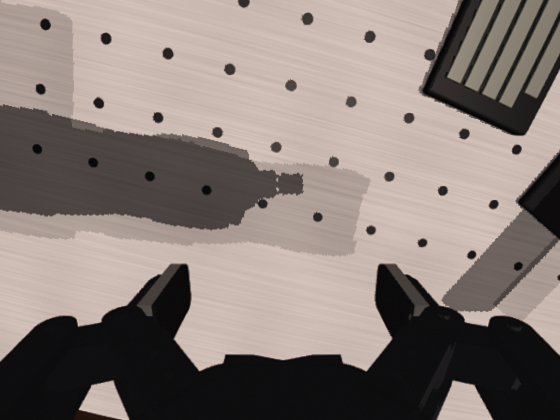

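Both calls were refused because every key must be present, so the arm hasn't moved and this picture matches the first one. I'll send the rows again with all keys.

Request:
step_arm([
  {"ax": 0, "ay": 0, "az": 0.004, "tx": 0.036, "ty": -0.017, "tz": -0.006, "claw": 1},
  {"ax": 0, "ay": 0, "az": 0.004, "tx": 0.036, "ty": -0.017, "tz": -0.006, "claw": 1},
  {"ax": 0, "ay": 0, "az": 0.004, "tx": 0.036, "ty": -0.017, "tz": -0.006, "claw": 1},
  {"ax": 0, "ay": 0, "az": 0.004, "tx": 0.036, "ty": -0.017, "tz": -0.006, "claw": 1},
  {"ax": 0, "ay": 0, "az": 0.004, "tx": 0.036, "ty": -0.017, "tz": -0.006, "claw": 1},
  {"ax": 0, "ay": 0, "az": 0.004, "tx": 0.036, "ty": -0.017, "tz": -0.006, "claw": 1},
])

```text
time: 0.95
position: [0.3152, -0.3583, 0.2675]
tcp_rot: [3.122, 0.349, -0.0]
force: [0.7, -0.4, 0.8]
gripper_width: 0.0854
```

Request:
step_arm([
  {"ax": 0, "ay": 0, "az": 0.004, "tx": 0.036, "ty": -0.017, "tz": -0.006, "claw": 1},
  {"ax": 0, "ay": 0, "az": 0.004, "tx": 0.036, "ty": -0.017, "tz": -0.006, "claw": 1},
  {"ax": 0, "ay": 0, "az": 0.004, "tx": 0.036, "ty": -0.017, "tz": -0.006, "claw": 1},
  {"ax": 0, "ay": 0, "az": 0.004, "tx": 0.036, "ty": -0.017, "tz": -0.006, "claw": 1},
  {"ax": 0, "ay": 0, "az": 0.004, "tx": 0.036, "ty": -0.017, "tz": -0.006, "claw": 1},
  {"ax": 0, "ay": 0, "az": 0.004, "tx": 0.036, "ty": -0.017, "tz": -0.006, "claw": 1},
  {"ax": 0, "ay": 0, "az": 0, "tx": 0, "ty": 0, "tz": 0, "claw": 1},
])

```text
time: 1.82
position: [0.5055, -0.2124, 0.3032]
tcp_rot: [-3.125, -0.316, -0.001]
force: [0.4, 0.1, 0.4]
gripper_width: 0.0855
```

```bash
python3 - <<'E'
from h import *
info(); snap('wrist','wrist2')
plan([.54,.232,.24],-.05)
E
```

```text
t 1.825 p [ 0.5055 -0.2124  0.3032] q [-0.531  0.309  0.06   1.322  0.     2.408] F [0.44 0.14 0.42] w 0.0855
x [0.98 0.2  0.  ] y [ 0.2  -0.98 -0.  ] z [ 0.  0. -1.]
total shift tool [ 0.1238 -0.4292  0.063 ] turn [-2.000e-04  5.000e-04  2.509e-01] norm 0.451 min rows 11
```

View pics/wrist2.png

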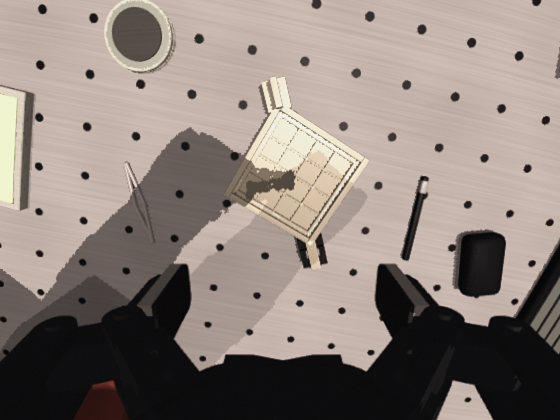

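```bash
python3 - <<'E'
from h import *
s=load('wrist2');P=cloud(s);Q=P.reshape(-1,3);C=s['color'].reshape(-1,3).astype(int)
f=(Q[:,2]>.058)&(Q[:,2]<.075)&(Q[:,0]>.56)&(Q[:,0]<.66)&(abs(Q[:,1]+.18)<.05)
F=Q[f];print('fin',len(F),F.mean(0),cv2.minAreaRect(F[:,:2].astype(np.float32)))
ev=np.linalg.eigh(np.cov(F[:,:2].T))[1][:,1];print('dir',ev,np.degrees(np.arctan2(ev[1]/ev[0],1)))
# rim
t=(Q[:,2]>.031)&(Q[:,2]<.042)&(Q[:,0]>.38)&(Q[:,0]<.62)&(Q[:,1]>-.35)&(Q[:,1]<-.1)
T=Q[t];print(len(T),cv2.minAreaRect(T[:,:2].astype(np.float32)))
m=np.zeros((420,560),np.uint8);m[t.reshape(420,560)]=255;m[f.reshape(420,560)]=128;cv2.imwrite('pics/m2.png',m[60:280,220:380].repeat(3,0).repeat(3,1)[:600])
# heights down the line
for uv in [(267,95),(282,90),(290,103),(318,245),(313,258),(310,240)]: print(uv,P[uv[1],uv[0]].round(4))
E
```

```text
fin 222 [ 0.60815605 -0.18269285  0.06838183] ((0.608248770236969, -0.1826738864183426), (0.033468473702669144, 0.007978705689311028), 25.29216957092285)
dir [-0.9022406  -0.43123301] 25.54583535640777
3430 ((0.5057920217514038, -0.22613757848739624), (0.1636200100183487, 0.21338433027267456), 80.6407241821289)
(267, 95) [ 0.6054 -0.1719  0.0361]
(282, 90) [ 0.6146 -0.1889  0.0378]
(290, 103) [ 0.6018 -0.2017  0.0364]
(318, 245) [ 0.4221 -0.2807  0.0262]
(313, 258) [ 0.4052 -0.2763  0.0362]
(310, 240) [ 0.4306 -0.2661  0.0359]
```

View pics/m2.png

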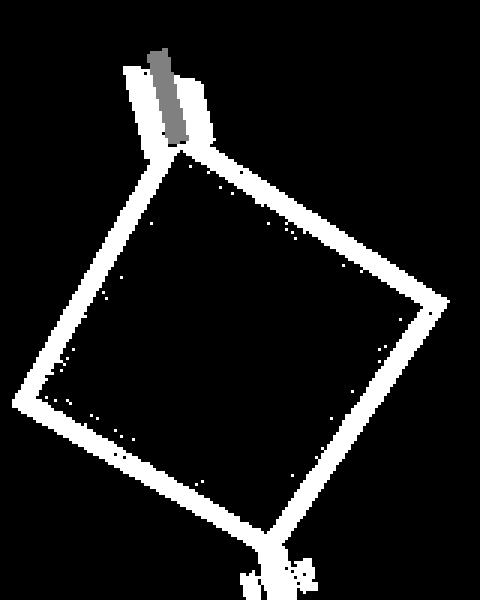

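```bash
python3 - <<'E'
from h import *
im=load('wrist2')['color'][60:280,215:385,::-1]
cv2.imwrite('pics/z2.png',cv2.resize(im,None,fx=2.7,fy=2.7,interpolation=cv2.INTER_CUBIC))
E
```

```text
(no output)
```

View pics/z2.png

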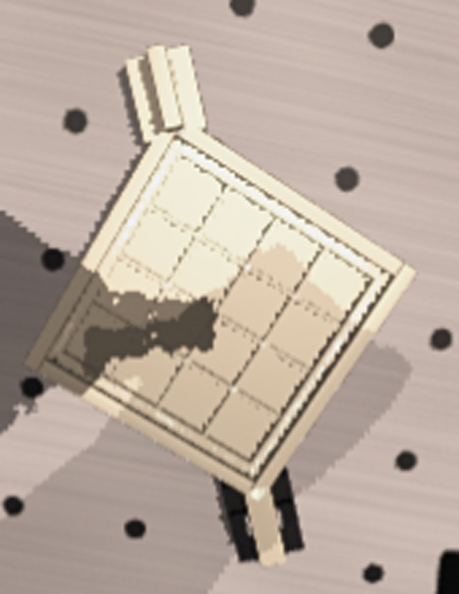

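Request:
step_arm([
  {"ax": 0, "ay": 0, "az": -0.18, "tx": 0, "ty": 0, "tz": 0, "claw": 1},
  {"ax": 0, "ay": 0, "az": -0.18, "tx": 0, "ty": 0, "tz": 0, "claw": 1},
  {"ax": 0, "ay": 0, "az": -0.18, "tx": 0, "ty": 0, "tz": 0, "claw": 1},
  {"ax": 0, "ay": 0, "az": -0.18, "tx": 0, "ty": 0, "tz": 0, "claw": 1},
  {"ax": 0, "ay": 0, "az": -0.18, "tx": 0, "ty": 0, "tz": 0, "claw": 1},
  {"ax": 0, "ay": 0, "az": -0.18, "tx": 0, "ty": 0, "tz": 0, "claw": 1},
  {"ax": 0, "ay": 0, "az": -0.18, "tx": 0, "ty": 0, "tz": 0, "claw": 1},
  {"ax": 0, "ay": 0, "az": -0.18, "tx": 0, "ty": 0, "tz": 0, "claw": 1},
])

```text
time: 2.88
position: [0.5029, -0.2147, 0.3031]
tcp_rot: [-2.139, -2.3, 0.001]
force: [-1.0, -0.1, -0.3]
gripper_width: 0.0854
```

Request:
step_arm([
  {"ax": 0, "ay": 0, "az": -0.18, "tx": 0, "ty": 0, "tz": 0, "claw": 1},
  {"ax": 0, "ay": 0, "az": -0.18, "tx": 0, "ty": 0, "tz": 0, "claw": 1},
  {"ax": 0, "ay": 0, "az": -0.18, "tx": 0, "ty": 0, "tz": 0, "claw": 1},
  {"ax": 0, "ay": 0, "az": -0.18, "tx": 0, "ty": 0, "tz": 0, "claw": 1},
  {"ax": 0, "ay": 0, "az": -0.18, "tx": 0, "ty": 0, "tz": 0, "claw": 1},
  {"ax": 0, "ay": 0, "az": -0.18, "tx": 0, "ty": 0, "tz": 0, "claw": 1},
  {"ax": 0, "ay": 0, "az": -0.18, "tx": 0, "ty": 0, "tz": 0, "claw": 1},
  {"ax": 0, "ay": 0, "az": -0.18, "tx": 0, "ty": 0, "tz": 0, "claw": 1},
])

```text
time: 3.88
position: [0.5029, -0.2147, 0.3031]
tcp_rot: [-0.091, -3.14, -0.0]
force: [0.5, -0.2, 0.1]
gripper_width: 0.0855
```

```bash
python3 - <<'E'
from h import *
s=load('wrist2');a=onplane(s,226.7,194,.036);b=onplane(s,368.3,160.7,.036);print(a,b,(a+b)/2,np.linalg.norm(a-b))
info()
plan([.56,.231,.26],np.pi-.05)
E
```

```text
[ 0.47203146 -0.1426436   0.036     ] [ 0.55268425 -0.31614977  0.036     ] [ 0.51235786 -0.22939669  0.036     ] 0.19133546764548462
t 3.875 p [ 0.5029 -0.2147  0.3031] q [-0.537  0.307  0.057  1.321 -0.    -0.479] F [ 0.46 -0.22  0.1 ] w 0.0855
x [-0.998  0.058  0.001] y [0.058 0.998 0.   ] z [-0.001  0.    -1.   ]
total shift tool [-0.0312  0.4483  0.0431] turn [ 0.0001 -0.0007 -0.0081] norm 0.451 min rows 11
```

Request:
step_arm([
  {"ax": 0, "ay": 0, "az": -0.001, "tx": -0.003, "ty": 0.041, "tz": 0.004, "claw": 1},
  {"ax": 0, "ay": 0, "az": -0.001, "tx": -0.003, "ty": 0.041, "tz": 0.004, "claw": 1},
  {"ax": 0, "ay": 0, "az": -0.001, "tx": -0.003, "ty": 0.041, "tz": 0.004, "claw": 1},
  {"ax": 0, "ay": 0, "az": -0.001, "tx": -0.003, "ty": 0.041, "tz": 0.004, "claw": 1},
  {"ax": 0, "ay": 0, "az": -0.001, "tx": -0.003, "ty": 0.041, "tz": 0.004, "claw": 1},
  {"ax": 0, "ay": 0, "az": -0.001, "tx": -0.003, "ty": 0.041, "tz": 0.004, "claw": 1},
  {"ax": 0, "ay": 0, "az": -0.001, "tx": -0.003, "ty": 0.041, "tz": 0.004, "claw": 1},
  {"ax": 0, "ay": 0, "az": -0.001, "tx": -0.003, "ty": 0.041, "tz": 0.004, "claw": 1},
])

```text
time: 4.88
position: [0.547, 0.1122, 0.2711]
tcp_rot: [-0.088, -3.14, 0.001]
force: [-0.0, 0.0, 0.5]
gripper_width: 0.0855
```

Request:
step_arm([
  {"ax": 0, "ay": 0, "az": 0, "tx": -0.003, "ty": 0.041, "tz": 0.004, "claw": 1},
  {"ax": 0, "ay": 0, "az": 0, "tx": -0.003, "ty": 0.041, "tz": 0.004, "claw": 1},
  {"ax": 0, "ay": 0, "az": 0, "tx": 0, "ty": 0.038, "tz": 0, "claw": 1},
  {"ax": 0, "ay": 0, "az": 0, "tx": 0, "ty": 0, "tz": 0, "claw": 1},
])

```text
time: 5.38
position: [0.5595, 0.2326, 0.2627]
tcp_rot: [-0.083, -3.14, 0.0]
force: [-0.6, -1.1, -1.0]
gripper_width: 0.0853
```

```bash
python3 - <<'E'
from h import *
info(); s=snap('wrist','wrist3')
P=cloud(s).reshape(-1,3)
def box(x0,x1,y0,y1,z0,z1): return P[(P[:,0]>x0)&(P[:,0]<x1)&(P[:,1]>y0)&(P[:,1]<y1)&(P[:,2]>z0)&(P[:,2]<z1)]
b=box(.5,.62,.17,.3,.08,.13); 
if len(b):
    print('ball',len(b),b.mean(0).round(4),b.min(0).round(4),b.max(0).round(4))
    A=np.c_[2*b,np.ones(len(b))];x=np.linalg.lstsq(A,(b**2).sum(1),rcond=None)[0];print('sphere',x[:3],np.sqrt(x[3]+x[:3]@x[:3]))
p=box(.35,.58,.13,.35,.013,.023); r=cv2.minAreaRect(p[:,:2].astype(np.float32)); print('panel',len(p),r)
h=box(.55,.66,.17,.3,.023,.03);r=cv2.minAreaRect(h[:,:2].astype(np.float32)); print('block',len(h),r)
E
```

```text
t 5.375 p [0.5595 0.2326 0.2627] q [0.273 0.436 0.144 1.279 0.    0.326] F [-0.61 -1.05 -1.03] w 0.0853
x [-0.999  0.053  0.001] y [ 0.053  0.999 -0.   ] z [-0.001 -0.    -1.   ]
ball 504 [0.5439 0.2325 0.0956] [0.5325 0.2198 0.0845] [0.5577 0.2454 0.101 ]
sphere [0.5453973  0.23243683 0.08754965] 0.012558726854029346
panel 21192 ((0.47619855403900146, 0.2368139922618866), (0.17097444832324982, 0.17986781895160675), 86.6667251586914)
block 1406 ((0.5925069451332092, 0.2298422008752823), (0.04928474873304367, 0.06976864486932755), 85.95594787597656)
```

View pics/wrist3.png

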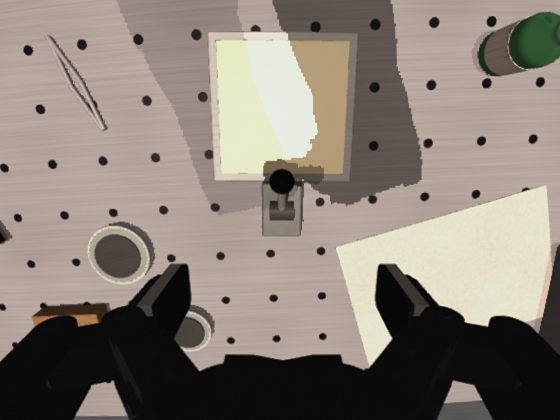

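```bash
python3 - <<'E'
from h import *
plan([.5454,.2324,.066],np.pi-.06)
E
```

```text
total shift tool [0.014  0.0005 0.1969] turn [-0.0007 -0.0008  0.0061] norm 0.197 min rows 5
```

Request:
step_arm([
  {"ax": 0, "ay": 0, "az": 0.006, "tx": 0.014, "ty": 0.0005, "tz": 0.03, "claw": 1},
  {"ax": 0, "ay": 0, "az": 0, "tx": 0, "ty": 0, "tz": 0.04, "claw": 1},
  {"ax": 0, "ay": 0, "az": 0, "tx": 0, "ty": 0, "tz": 0.04, "claw": 1},
  {"ax": 0, "ay": 0, "az": 0, "tx": 0, "ty": 0, "tz": 0.04, "claw": 1},
  {"ax": 0, "ay": 0, "az": 0, "tx": 0, "ty": 0, "tz": 0.03, "claw": 1},
  {"ax": 0, "ay": 0, "az": 0, "tx": 0, "ty": 0, "tz": 0.017, "claw": 1},
  {"ax": 0, "ay": 0, "az": 0, "tx": 0, "ty": 0, "tz": 0, "claw": 1},
])

```text
time: 6.3
position: [0.5454, 0.2317, 0.0658]
tcp_rot: [-0.097, -3.138, 0.001]
force: [-0.3, -0.1, -0.5]
gripper_width: 0.0853
```

```bash
python3 - <<'E'
from h import *
info(); s=snap('wrist','wrist4')
P=cloud(s);Q=P.reshape(-1,3)
b=Q[(Q[:,0]>.52)&(Q[:,0]<.57)&(abs(Q[:,1]-.232)<.02)&(Q[:,2]>.08)&(Q[:,2]<.105)]
A=np.c_[2*b,np.ones(len(b))];x=np.linalg.lstsq(A,(b**2).sum(1),rcond=None)[0];print('sphere',len(b),x[:3],np.sqrt(x[3]+x[:3]@x[:3]))
E
```

```text
t 6.3 p [0.5454 0.2317 0.0658] q [ 0.278  0.554 -0.206  0.812 -0.     0.34 ] F [-0.29 -0.15 -0.53] w 0.0853
x [-0.998  0.062  0.002] y [ 0.062  0.998 -0.001] z [-0.002 -0.001 -1.   ]
sphere 2861 [0.54465271 0.23241001 0.08748028] 0.012519570034955189
```

View pics/wrist4.png

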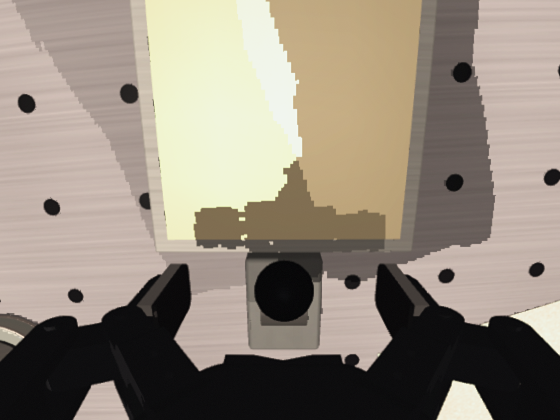

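Ball (284,290) is centred between the pads. Next I close the gripper.

Request:
step_arm([
  {"ax": 0, "ay": 0, "az": 0, "tx": 0, "ty": 0.0005, "tz": 0, "claw": 0.25},
  {"ax": 0, "ay": 0, "az": 0, "tx": 0, "ty": 0, "tz": 0, "claw": 0.25},
  {"ax": 0, "ay": 0, "az": 0, "tx": 0, "ty": 0, "tz": 0, "claw": 0.2},
  {"ax": 0, "ay": 0, "az": 0, "tx": 0, "ty": 0, "tz": 0, "claw": 0.2},
  {"ax": 0, "ay": 0, "az": 0, "tx": 0, "ty": 0, "tz": 0, "claw": 0.2},
  {"ax": 0, "ay": 0, "az": 0, "tx": 0, "ty": 0, "tz": 0, "claw": 0.2},
])

```text
time: 7.1
position: [0.5453, 0.2323, 0.0666]
tcp_rot: [-0.096, -3.139, 0.003]
force: [-3.9, -5.0, 5.4]
gripper_width: 0.0226
```

```bash
python3 - <<'E'
from h import *
info(); s=snap('wrist','wrist5')
# arc increments tool frame (-x fwd), 8 rows
h=np.array([.593,.022]);L=.080;a0=-np.arctan2(.593-.5448,.0655);print(a0)
a=np.linspace(a0,0,9);print(np.diff(L*np.sin(a)).round(4),np.diff(L*np.cos(a)).round(4))
E
```

```text
t 7.1 p [0.5453 0.2323 0.0666] q [ 0.28   0.553 -0.205  0.814 -0.002  0.342] F [-3.94 -5.03  5.42] w 0.0226
x [-0.998  0.061  0.001] y [ 0.061  0.998 -0.002] z [-0.001 -0.002 -1.   ]
-0.634401507524094
[0.0053 0.0055 0.0057 0.0059 0.0061 0.0062 0.0063 0.0063] [0.0036 0.0031 0.0027 0.0022 0.0017 0.0012 0.0008 0.0003]
```

View pics/wrist5.png

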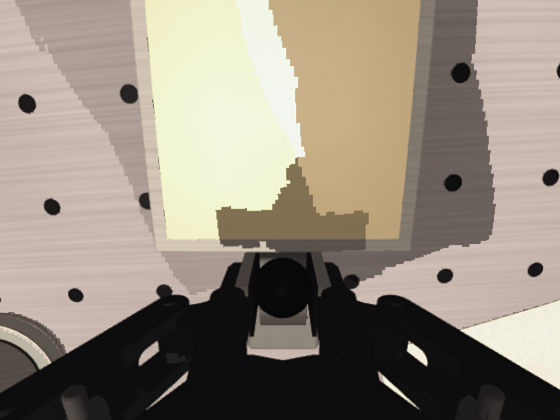

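Request:
step_arm([
  {"ax": 0, "ay": 0, "az": 0, "tx": -0.005, "ty": 0, "tz": -0.0036, "claw": 0.2},
  {"ax": 0, "ay": 0, "az": 0, "tx": -0.0055, "ty": 0, "tz": -0.0031, "claw": 0.2},
  {"ax": 0, "ay": 0, "az": 0, "tx": -0.0057, "ty": 0, "tz": -0.0027, "claw": 0.2},
  {"ax": 0, "ay": 0, "az": 0, "tx": -0.006, "ty": 0, "tz": -0.0022, "claw": 0.2},
  {"ax": 0, "ay": 0, "az": 0, "tx": 0, "ty": 0, "tz": 0, "claw": 0.2},
])

```text
time: 7.78
position: [0.5676, 0.231, 0.0787]
tcp_rot: [-0.096, -3.139, 0.003]
force: [-5.9, -5.7, 11.8]
gripper_width: 0.0231
```

```bash
python3 - <<'E'
from h import *
info(); s=snap('wrist','wrist6');snap('scene','scene6')
E
```

```text
t 7.775 p [0.5676 0.231  0.0787] q [ 0.268  0.574 -0.131  0.868 -0.001  0.329] F [-5.86 -5.69 11.81] w 0.0231
x [-0.998  0.061  0.001] y [ 0.061  0.998 -0.002] z [-0.001 -0.002 -1.   ]
```

View pics/wrist6.png

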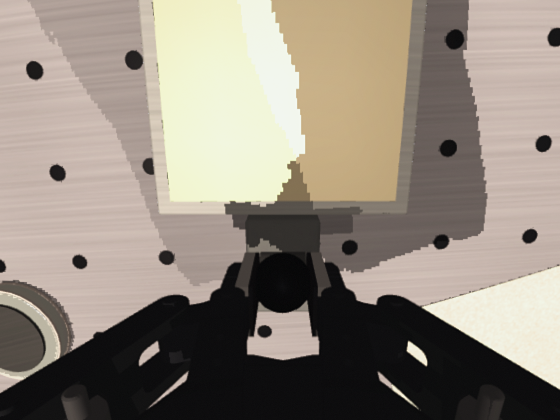

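Request:
step_arm([
  {"ax": 0, "ay": 0, "az": 0, "tx": -0.006, "ty": 0, "tz": -0.002, "claw": 0.2},
  {"ax": 0, "ay": 0, "az": 0, "tx": -0.0062, "ty": 0, "tz": -0.0015, "claw": 0.2},
  {"ax": 0, "ay": 0, "az": 0, "tx": -0.0063, "ty": 0, "tz": -0.001, "claw": 0.2},
  {"ax": 0, "ay": 0, "az": 0, "tx": -0.0065, "ty": 0, "tz": -0.0005, "claw": 0.2},
  {"ax": 0, "ay": 0, "az": 0, "tx": 0, "ty": 0, "tz": 0, "claw": 0.2},
  {"ax": 0, "ay": 0, "az": 0, "tx": 0, "ty": 0, "tz": 0, "claw": 0.2},
])

```text
time: 8.62
position: [0.5928, 0.2305, 0.0828]
tcp_rot: [-0.095, -3.14, -0.0]
force: [0.4, 0.2, 0.2]
gripper_width: 0.0172
```

```bash
cat >> h.py <<'E'
def sphere(s,c,r=.03,zmin=.08):
    Q=cloud(s).reshape(-1,3);I=s['color'].reshape(-1,3).max(1)
    b=Q[(abs(Q[:,0]-c[0])<r)&(abs(Q[:,1]-c[1])<.014)&(Q[:,2]>zmin)&(Q[:,2]<.125)]
    A=np.c_[2*b,np.ones(len(b))];x=np.linalg.lstsq(A,(b**2).sum(1),rcond=None)[0];print('sphere',len(b),x[:3].round(4),np.sqrt(x[3]+x[:3]@x[:3]).round(4))
E
python3 - <<'E'
from h import *
info(); s=snap('wrist','wrist7'); sphere(s,(.594,.229),.015,.1)
E
```

```text
t 8.625 p [0.5928 0.2305 0.0828] q [ 0.256  0.608 -0.055  0.908  0.     0.317] F [0.37 0.2  0.23] w 0.0172
x [-0.998  0.061  0.   ] y [0.061 0.998 0.   ] z [-0.  0. -1.]
sphere 1547 [0.5895 0.2301 0.1125] 0.0145
```

View pics/wrist7.png

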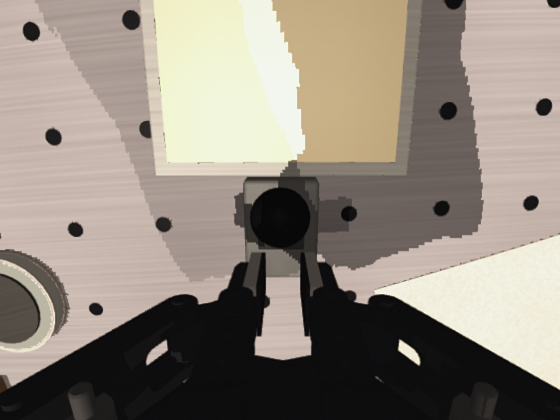

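```bash
python3 - <<'E'
from h import *
s=load('wrist7')
Q=cloud(s).reshape(-1,3)
b=Q[(Q[:,0]>.53)&(Q[:,0]<.60)&(abs(Q[:,1]-.231)<.014)&(Q[:,2]>.085)&(Q[:,2]<.13)]
print(b.mean(0),b.min(0),b.max(0),np.histogram(b[:,0],8),)
for it in range(3):
    A=np.c_[2*b,np.ones(len(b))];x=np.linalg.lstsq(A,(b**2).sum(1),rcond=None)[0];r=np.sqrt(x[3]+x[:3]@x[:3]);print(x[:3],r,len(b));b=b[abs(np.linalg.norm(b-x[:3],axis=1)-r)<.002]
for v in [195,205,217,230,240]: print(v,pt(s,279,v).round(4))
E
```

```text
[0.57100408 0.23106076 0.10866626] [0.54866702 0.21700038 0.08512693] [0.59997783 0.24496138 0.1299926 ] (array([ 839, 1002,  757,  262,  349, 1122,  395,  389]), array([0.54866702, 0.55508087, 0.56149472, 0.56790857, 0.57432242,
       0.58073627, 0.58715012, 0.59356398, 0.59997783]))
[0.57578473 0.2313672  0.10900789] 0.01976691552887095 5115
[0.5757553  0.23125295 0.10894584] 0.01980398822191631 1178
[0.57574463 0.23120968 0.10894149] 0.019831409462825796 1160
195 [0.5504 0.232  0.1032]
205 [0.5536 0.2318 0.107 ]
217 [0.5578 0.2316 0.1091]
230 [0.5631 0.2312 0.1091]
240 [0.5678 0.2309 0.1076]
```

Request:
step_arm([
  {"ax": 0, "ay": 0, "az": 0, "tx": 0, "ty": 0, "tz": -0.04, "claw": 0},
  {"ax": 0, "ay": 0, "az": 0, "tx": 0, "ty": 0, "tz": -0.04, "claw": 0},
  {"ax": 0, "ay": 0, "az": 0, "tx": 0.036, "ty": 0.001, "tz": 0, "claw": 0},
  {"ax": 0, "ay": 0, "az": 0, "tx": 0.038, "ty": 0, "tz": 0, "claw": 0},
  {"ax": 0, "ay": 0, "az": 0, "tx": 0, "ty": 0, "tz": 0.04, "claw": 0},
  {"ax": 0, "ay": 0, "az": 0, "tx": 0, "ty": 0, "tz": 0.04, "claw": 0},
  {"ax": 0, "ay": 0, "az": 0, "tx": 0, "ty": 0, "tz": 0, "claw": 0},
])

```text
time: 9.55
position: [0.5167, 0.2353, 0.0808]
tcp_rot: [-0.095, -3.135, 0.003]
force: [-0.6, 0.7, 1.2]
gripper_width: 0.0002
```

```bash
python3 - <<'E'
from h import *
info(); s=snap('wrist','wrist8')
for v in range(240,420,6): print(v,pt(s,281,v).round(4))
E
```

```text
t 9.55 p [0.5167 0.2353 0.0808] q [ 0.298  0.499 -0.258  0.819  0.     0.359] F [-0.57  0.66  1.17] w 0.0002
x [-0.998  0.061  0.005] y [ 0.061  0.998 -0.002] z [-0.005 -0.002 -1.   ]
240 [0.5234 0.234  0.0197]
246 [0.5281 0.2337 0.019 ]
252 [0.5324 0.2334 0.0194]
258 [0.5058 0.2356 0.0914]
264 [0.5056 0.2356 0.0985]
270 [0.5053 0.2357 0.105 ]
276 [0.5054 0.2357 0.1104]
282 [0.5057 0.2357 0.1148]
288 [0.506  0.2357 0.1189]
294 [0.5078 0.2356 0.1203]
300 [0.5115 0.2354 0.1182]
306 [0.5139 0.2352 0.1185]
312 [0.5168 0.235  0.1181]
318 [0.5186 0.2349 0.1193]
324 [0.5221 0.2347 0.1181]
330 [0.5243 0.2346 0.119 ]
336 [0.5273 0.2344 0.1186]
342 [0.5501 0.2328 0.0928]
348 [0.5487 0.2329 0.0989]
354 [0.5496 0.2329 0.1021]
360 [0.506  0.236  0.1569]
366 [0.5052 0.236  0.1599]
372 [0.5062 0.236  0.1608]
378 [0.5058 0.236  0.1633]
384 [0.5064 0.236  0.1644]
390 [0.5044 0.2361 0.1682]
396 [0.5057 0.236  0.1686]
402 [0.5052 0.2361 0.1707]
408 [0.506  0.236  0.1715]
414 [0.5057 0.2361 0.1733]
```

View pics/wrist8.png

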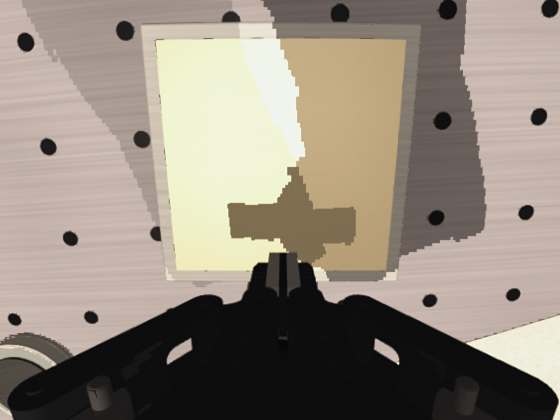

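Request:
step_arm([
  {"ax": 0, "ay": 0, "az": 0, "tx": -0.012, "ty": 0, "tz": 0, "claw": 0},
  {"ax": 0, "ay": 0, "az": 0, "tx": -0.012, "ty": 0, "tz": 0, "claw": 0},
  {"ax": 0, "ay": 0, "az": 0, "tx": -0.01, "ty": 0, "tz": 0, "claw": 0},
  {"ax": 0, "ay": 0, "az": 0, "tx": -0.008, "ty": 0, "tz": 0, "claw": 0},
  {"ax": 0, "ay": 0, "az": 0, "tx": -0.005, "ty": 0, "tz": 0, "claw": 0},
  {"ax": 0, "ay": 0, "az": 0, "tx": -0.003, "ty": 0, "tz": 0, "claw": 0},
  {"ax": 0, "ay": 0, "az": 0, "tx": 0, "ty": 0, "tz": 0, "claw": 0},
])

```text
time: 10.48
position: [0.5693, 0.2329, 0.0828]
tcp_rot: [0.096, 3.14, 0.0]
force: [-0.7, 0.0, 0.0]
gripper_width: 0.0004
```

```bash
python3 - <<'E'
from h import *
info(); snap('scene','scene9')
E
```

```text
t 10.475 p [0.5693 0.2329 0.0828] q [ 0.27   0.572 -0.121  0.877 -0.     0.33 ] F [-0.65  0.02  0.04] w 0.0004
x [-0.998  0.061 -0.   ] y [0.061 0.998 0.   ] z [ 0. -0. -1.]
```

Request:
step_arm([
  {"ax": 0, "ay": 0, "az": 0, "tx": 0.02, "ty": 0, "tz": 0, "claw": 0},
  {"ax": 0, "ay": 0, "az": 0, "tx": 0.01, "ty": 0, "tz": -0.03, "claw": 1},
  {"ax": 0, "ay": 0, "az": 0, "tx": 0, "ty": 0, "tz": -0.05, "claw": 1},
  {"ax": 0, "ay": 0, "az": 0, "tx": 0, "ty": 0, "tz": -0.04, "claw": 1},
  {"ax": 0, "ay": 0, "az": 0, "tx": 0, "ty": 0, "tz": 0, "claw": 1},
])

```text
time: 11.15
position: [0.541, 0.2354, 0.2063]
tcp_rot: [0.095, 3.134, 0.003]
force: [0.8, -0.6, -0.2]
gripper_width: 0.0721
```

```bash
python3 - <<'E'
from h import *
info(); s=snap('wrist','wrist10'); t=snap('top','top10'); c=snap('scene','scene10')
for q in (s,t,c): sphere(q,(.593,.23),.025,.092)
P=cloud(s).reshape(-1,3)
def box(x0,x1,y0,y1,z0,z1): return P[(P[:,0]>x0)&(P[:,0]<x1)&(P[:,1]>y0)&(P[:,1]<y1)&(P[:,2]>z0)&(P[:,2]<z1)]
h=box(.55,.66,.17,.3,.0225,.03);r=cv2.minAreaRect(h[:,:2].astype(np.float32)); print('block',len(h),r)
p=box(.35,.58,.13,.35,.013,.0215);r=cv2.minAreaRect(p[:,:2].astype(np.float32)); print('panel',len(p),r,cv2.boxPoints(r))
print('rod',[ (z,box(.55,.66,.2,.26,z,z+.008).mean(0).round(4)) for z in (.04,.05,.06,.07)])
cv2.imwrite('pics/c10.png',np.hstack([cv2.resize(s['color'][:,:,::-1],(400,300)),cv2.resize(c['color'][225:300,290:390,::-1],(400,300),interpolation=cv2.INTER_CUBIC)]))
E
```

```text
t 11.15 p [0.541  0.2354 0.2063] q [ 0.287  0.423 -0.025  1.117 -0.     0.347] F [ 0.76 -0.63 -0.19] w 0.0721
x [-0.998  0.061 -0.006] y [0.061 0.998 0.002] z [ 0.006  0.002 -1.   ]
sphere 686 [0.5928 0.2296 0.1031] 0.0123
sphere 39 [0.5947 0.2273 0.106 ] 0.0103
sphere 69 [0.5964 0.228  0.1044] 0.012
block 1855 ((0.5922743678092957, 0.2295878380537033), (0.04988984391093254, 0.06924735009670258), 86.8444595336914)
panel 28547 ((0.47362059354782104, 0.23699095845222473), (0.17147435247898102, 0.17390568554401398), 86.45817565917969) [[0.38153726 0.15678924]
 [0.55511075 0.14604586]
 [0.5657039  0.31719267]
 [0.39213043 0.32793605]]
rod [(0.04, array([0.5891, 0.2298, 0.0442])), (0.05, array([0.5892, 0.23  , 0.0542])), (0.06, array([0.5892, 0.2304, 0.064 ])), (0.07, array([0.5893, 0.2299, 0.0742]))]
```

View pics/c10.png

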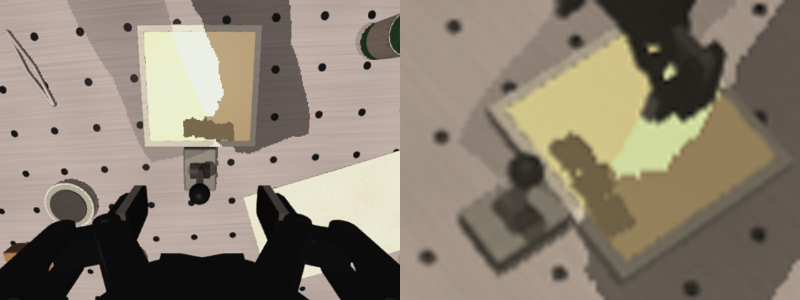

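```bash
python3 - <<'E'
from h import *
plan([.6082,-.1827,.15],.443-np.pi)
E
```

```text
total shift tool [-0.0949 -0.4123  0.0521] turn [-1.000e-04 -1.200e-03 -5.037e-01] norm 0.426 min rows 10
```

Request:
step_arm([
  {"ax": 0, "ay": 0, "az": 0, "tx": -0.009, "ty": -0.041, "tz": 0, "claw": 1},
  {"ax": 0, "ay": 0, "az": 0, "tx": -0.009, "ty": -0.041, "tz": 0, "claw": 1},
  {"ax": 0, "ay": 0, "az": 0, "tx": -0.009, "ty": -0.041, "tz": 0, "claw": 1},
  {"ax": 0, "ay": 0, "az": 0, "tx": -0.009, "ty": -0.041, "tz": 0, "claw": 1},
  {"ax": 0, "ay": 0, "az": 0, "tx": -0.009, "ty": -0.041, "tz": 0, "claw": 1},
  {"ax": 0, "ay": 0, "az": 0, "tx": -0.009, "ty": -0.041, "tz": 0, "claw": 1},
  {"ax": 0, "ay": 0, "az": 0, "tx": -0.009, "ty": -0.041, "tz": 0, "claw": 1},
  {"ax": 0, "ay": 0, "az": 0, "tx": -0.009, "ty": -0.041, "tz": 0, "claw": 1},
])

```text
time: 12.3
position: [0.5904, -0.0982, 0.2013]
tcp_rot: [-0.096, -3.138, -0.001]
force: [0.3, 0.8, -0.1]
gripper_width: 0.0855
```

Request:
step_arm([
  {"ax": 0, "ay": 0, "az": 0, "tx": -0.009, "ty": -0.041, "tz": 0, "claw": 1},
  {"ax": 0, "ay": 0, "az": 0, "tx": -0.009, "ty": -0.041, "tz": 0, "claw": 1},
  {"ax": 0, "ay": 0, "az": -0.17, "tx": 0, "ty": 0, "tz": 0, "claw": 1},
  {"ax": 0, "ay": 0, "az": -0.17, "tx": 0, "ty": 0, "tz": 0, "claw": 1},
  {"ax": 0, "ay": 0, "az": -0.164, "tx": 0, "ty": 0, "tz": 0, "claw": 1},
  {"ax": 0, "ay": 0, "az": 0, "tx": 0, "ty": 0, "tz": 0, "claw": 1},
])

```text
time: 13.05
position: [0.6034, -0.1797, 0.2014]
tcp_rot: [0.688, -3.063, -0.002]
force: [0.2, 0.0, 0.5]
gripper_width: 0.0856
```

```bash
python3 - <<'E'
from h import *
info(); s=snap('wrist','wrist11')
Q=cloud(s).reshape(-1,3)
F=Q[(Q[:,2]>.058)&(Q[:,2]<.075)&(Q[:,0]>.56)&(Q[:,0]<.66)&(abs(Q[:,1]+.18)<.04)]
print('fin',len(F),F.mean(0),cv2.minAreaRect(F[:,:2].astype(np.float32)))
plan([.6082,-.1827,.039],.443-np.pi)
E
```

```text
t 13.05 p [ 0.6034 -0.1797  0.2014] q [-0.406  0.51   0.102  1.165  0.    -0.848] F [0.21 0.04 0.53] w 0.0856
x [-0.904 -0.428  0.002] y [-0.428  0.904  0.002] z [-0.002  0.001 -1.   ]
fin 302 [ 0.60704878 -0.1833527   0.06825213] ((0.6079683303833008, -0.18296277523040771), (0.03331500664353371, 0.006464745849370956), 25.054054260253906)
total shift tool [-0.0032 -0.0049  0.1627] turn [ 0.0015 -0.0013 -0.0034] norm 0.163 min rows 4
```

View pics/wrist11.png

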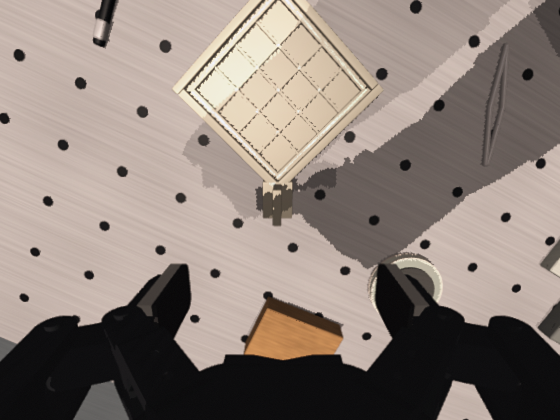

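Request:
step_arm([
  {"ax": 0, "ay": 0, "az": -0.003, "tx": -0.003, "ty": -0.0048, "tz": 0.04, "claw": 1},
  {"ax": 0, "ay": 0, "az": 0, "tx": 0, "ty": 0, "tz": 0.04, "claw": 1},
  {"ax": 0, "ay": 0, "az": 0, "tx": 0, "ty": 0, "tz": 0.04, "claw": 1},
  {"ax": 0, "ay": 0, "az": 0, "tx": 0, "ty": 0, "tz": 0.025, "claw": 1},
  {"ax": 0, "ay": 0, "az": 0, "tx": 0, "ty": 0, "tz": 0.015, "claw": 1},
  {"ax": 0, "ay": 0, "az": 0, "tx": 0, "ty": 0, "tz": 0, "claw": 1},
])

```text
time: 13.85
position: [0.6082, -0.1827, 0.042]
tcp_rot: [0.692, -3.063, -0.002]
force: [0.8, -1.0, 0.2]
gripper_width: 0.0853
```

```bash
python3 - <<'E'
from h import *
info(); s=snap('wrist','wrist12')
Q=cloud(s).reshape(-1,3)
F=Q[(Q[:,2]>.06)&(Q[:,2]<.075)&(Q[:,0]>.56)&(Q[:,0]<.66)&(abs(Q[:,1]+.18)<.025)]
print('fin',len(F),F.mean(0),cv2.minAreaRect(F[:,:2].astype(np.float32)))
plan([.6082,-.1827,.039],.443-np.pi)
E
```

```text
t 13.85 p [ 0.6082 -0.1827  0.042 ] q [-0.407  0.65  -0.098  0.824 -0.    -0.852] F [ 0.84 -1.    0.21] w 0.0853
x [-0.903 -0.43   0.001] y [-0.43   0.903  0.001] z [-0.002  0.001 -1.   ]
fin 1527 [ 0.60597616 -0.18393384  0.0679575 ] ((0.6079440116882324, -0.1829223781824112), (0.03447345644235611, 0.008045117370784283), 24.969003677368164)
total shift tool [0.0006 0.0007 0.0041] turn [ 0.0001 -0.      0.0021] norm 0.004 min rows 1
```

View pics/wrist12.png

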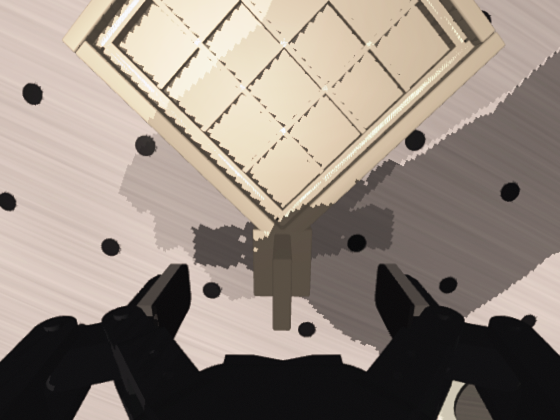

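Request:
step_arm([
  {"ax": 0, "ay": 0, "az": 0, "tx": 0, "ty": 0.0005, "tz": 0.002, "claw": 0.3},
  {"ax": 0, "ay": 0, "az": 0, "tx": 0, "ty": 0, "tz": 0, "claw": 0.15},
  {"ax": 0, "ay": 0, "az": 0, "tx": 0, "ty": 0, "tz": 0, "claw": 0},
  {"ax": 0, "ay": 0, "az": 0, "tx": 0, "ty": 0, "tz": 0, "claw": 0},
  {"ax": 0, "ay": 0, "az": 0, "tx": 0, "ty": 0, "tz": 0, "claw": 0},
  {"ax": 0, "ay": 0, "az": 0, "tx": 0, "ty": 0, "tz": 0, "claw": 0},
])

```text
time: 14.65
position: [0.6089, -0.1826, 0.0412]
tcp_rot: [-0.695, 3.063, -0.0]
force: [-1.2, 0.5, 3.9]
gripper_width: 0.0069
```

```bash
python3 - <<'E'
from h import *
info(); s=snap('wrist','wrist13')
E
```

```text
t 14.65 p [ 0.6089 -0.1826  0.0412] q [-0.406  0.65  -0.101  0.82   0.    -0.853] F [-1.21  0.53  3.95] w 0.0069
x [-0.902 -0.431 -0.   ] y [-0.431  0.902 -0.   ] z [ 0. -0. -1.]
```

View pics/wrist13.png

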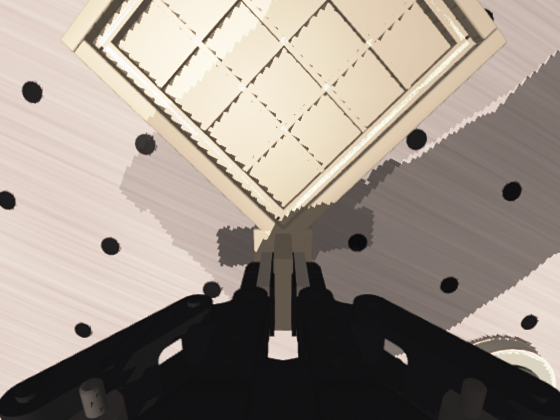

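Request:
step_arm([
  {"ax": 0, "ay": -0.03, "az": 0, "tx": 0.0005, "ty": 0, "tz": -0.0072, "claw": 0},
  {"ax": 0, "ay": -0.03, "az": 0, "tx": 0.0005, "ty": 0, "tz": -0.0072, "claw": 0},
  {"ax": 0, "ay": -0.03, "az": 0, "tx": 0.0005, "ty": 0, "tz": -0.0072, "claw": 0},
  {"ax": 0, "ay": -0.03, "az": 0, "tx": 0.0005, "ty": 0, "tz": -0.0072, "claw": 0},
  {"ax": 0, "ay": 0, "az": 0, "tx": 0, "ty": 0, "tz": 0, "claw": 0},
])

```text
time: 15.32
position: [0.6055, -0.1845, 0.0704]
tcp_rot: [-0.668, 2.948, 0.04]
force: [0.5, 0.8, -0.5]
gripper_width: 0.0071
```

```bash
cat >> h.py <<'E'
HE=np.array([.6085,-.1828])-.241*np.array([np.cos(.443),np.sin(.443)])
def arc():
    info();s=env.sense();p=s['position'];R0=rot(s['tcp_rot']);c=np.array([np.cos(.443),np.sin(.443)])
    th=np.arctan2(R0[:2,2]@c,-R0[2,2]);r=(p[:2]-HE)@c;lat=(p[:2]-HE)@np.array([-c[1],c[0]])
    print('tilt',th,'actual r,z',r,p[2],'lat',lat,'ideal',.241*np.cos(th)-.0145*np.sin(th),.026+.241*np.sin(th)+.0145*np.cos(th))
E
python3 - <<'E'
from h import *
arc(); s=snap('wrist','wrist14');c=snap('scene','scene14')
cv2.imwrite('pics/c14.png',np.hstack([cv2.resize(s['color'][:,:,::-1],(400,300)),cv2.resize(c['color'][130:205,205:305,::-1],(400,300),interpolation=cv2.INTER_CUBIC)]))
E
```

```text
t 15.325 p [ 0.6055 -0.1845  0.0704] q [-0.46   0.555 -0.198  0.742  0.095 -0.902] F [ 0.52  0.76 -0.46] w 0.0071
x [-0.896 -0.428 -0.121] y [-0.431  0.902 -0.001] z [ 0.11   0.051 -0.993]
tilt 0.12130700393587757 actual r,z 0.2375552139502841 0.07040486900712471 lat -0.0002918042882315307 ideal 0.2374743281967871 0.06955678417290076
```

View pics/c14.png

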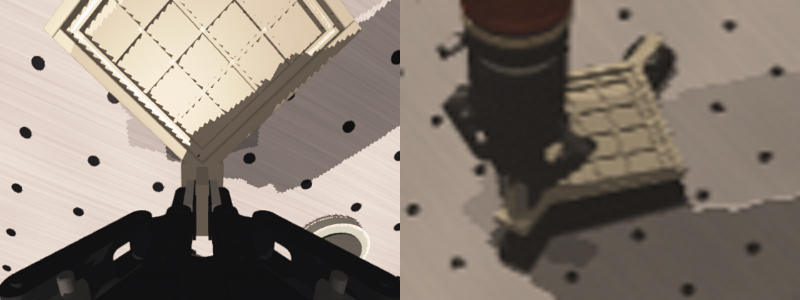

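Request:
step_arm([
  {"ax": 0, "ay": -0.03, "az": 0, "tx": 0.0005, "ty": 0, "tz": -0.0072, "claw": 0},
  {"ax": 0, "ay": -0.03, "az": 0, "tx": 0.0005, "ty": 0, "tz": -0.0072, "claw": 0},
  {"ax": 0, "ay": -0.03, "az": 0, "tx": 0.0005, "ty": 0, "tz": -0.0072, "claw": 0},
  {"ax": 0, "ay": -0.03, "az": 0, "tx": 0.0005, "ty": 0, "tz": -0.0072, "claw": 0},
  {"ax": 0, "ay": -0.03, "az": 0, "tx": 0.0005, "ty": 0, "tz": -0.0072, "claw": 0},
  {"ax": 0, "ay": -0.03, "az": 0, "tx": 0.0005, "ty": 0, "tz": -0.0072, "claw": 0},
  {"ax": 0, "ay": -0.03, "az": 0, "tx": 0.0005, "ty": 0, "tz": -0.0072, "claw": 0},
  {"ax": 0, "ay": 0, "az": 0, "tx": 0, "ty": 0, "tz": 0, "claw": 0},
])

```text
time: 16.42
position: [0.593, -0.1905, 0.1187]
tcp_rot: [-0.622, 2.747, 0.103]
force: [0.5, 0.2, -0.7]
gripper_width: 0.0068
```

```bash
python3 - <<'E'
from h import *
arc(); s=snap('wrist','wrist15');c=snap('scene','scene15')
cv2.imwrite('pics/c15.png',np.hstack([cv2.resize(s['color'][:,:,::-1],(400,300)),cv2.resize(c['color'][130:205,205:305,::-1],(400,300),interpolation=cv2.INTER_CUBIC)]))
E
```

```text
t 16.425 p [ 0.593  -0.1905  0.1187] q [-0.575  0.412 -0.348  0.632  0.281 -0.995] F [ 0.52  0.22 -0.7 ] w 0.0068
x [-0.853 -0.408 -0.325] y [-0.431  0.902 -0.001] z [ 0.294  0.14  -0.946]
tilt 0.3312118557921878 actual r,z 0.22373149673659412 0.11866856771107623 lat -0.0002873169465709009 ideal 0.22318615405468406 0.11808252080758226
```

View pics/c15.png

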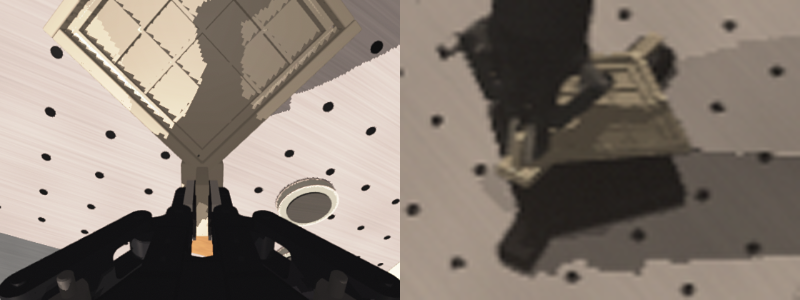

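The cover is tipping rigidly with the tool and the carrier is staying down. I'll tip it further, to about 0.45.

Request:
step_arm([
  {"ax": 0, "ay": -0.03, "az": 0, "tx": 0.0005, "ty": 0, "tz": -0.0072, "claw": 0},
  {"ax": 0, "ay": -0.03, "az": 0, "tx": 0.0005, "ty": 0, "tz": -0.0072, "claw": 0},
  {"ax": 0, "ay": -0.03, "az": 0, "tx": 0.0005, "ty": 0, "tz": -0.0072, "claw": 0},
  {"ax": 0, "ay": -0.03, "az": 0, "tx": 0.0005, "ty": 0, "tz": -0.0072, "claw": 0},
  {"ax": 0, "ay": 0, "az": 0, "tx": 0, "ty": 0, "tz": 0, "claw": 0},
])

```text
time: 17.15
position: [0.5816, -0.1959, 0.1446]
tcp_rot: [-0.596, 2.632, 0.136]
force: [-0.0, -0.3, 0.0]
gripper_width: 0.0069
```

```bash
python3 - <<'E'
from h import *
arc(); R0=rot(env.sense()['tcp_rot'])
print('up 10cm in tool',R0.T@[0,0,.1])
s=snap('wrist','wrist16')
E
```

```text
t 17.15 p [ 0.5816 -0.1959  0.1446] q [-0.655  0.344 -0.425  0.585  0.399 -1.056] F [-0.04 -0.26  0.01] w 0.0069
x [-0.812 -0.388 -0.436] y [-0.431  0.903 -0.   ] z [ 0.394  0.187 -0.9  ]
tilt 0.45104733385401036 actual r,z 0.21108553818273987 0.14460295702718085 lat -0.00032197657590193716 ideal 0.21057717284349162 0.14410378604110138
up 10cm in tool [-4.35908579e-02 -3.23773785e-05 -8.99990892e-02]
```

View pics/wrist16.png

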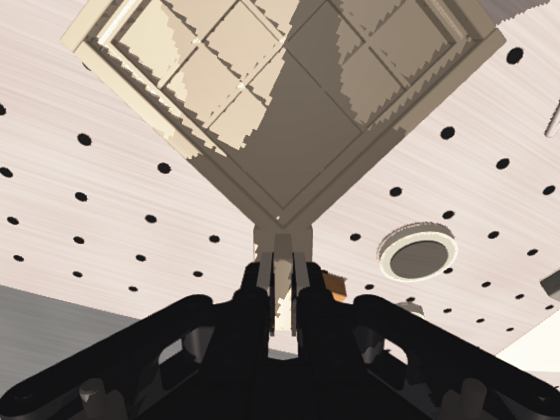

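Request:
step_arm([
  {"ax": 0, "ay": 0, "az": 0, "tx": -0.0044, "ty": 0, "tz": -0.009, "claw": 0},
  {"ax": 0, "ay": 0, "az": 0, "tx": -0.0044, "ty": 0, "tz": -0.009, "claw": 0},
  {"ax": 0, "ay": 0, "az": 0, "tx": -0.0087, "ty": 0, "tz": -0.018, "claw": 0},
  {"ax": 0, "ay": 0, "az": 0, "tx": -0.0087, "ty": 0, "tz": -0.018, "claw": 0},
  {"ax": 0, "ay": 0, "az": 0, "tx": -0.0087, "ty": 0, "tz": -0.018, "claw": 0},
  {"ax": 0, "ay": 0, "az": 0, "tx": -0.0087, "ty": 0, "tz": -0.018, "claw": 0},
  {"ax": 0, "ay": 0, "az": 0, "tx": -0.0087, "ty": 0, "tz": -0.018, "claw": 0},
  {"ax": 0, "ay": 0, "az": 0, "tx": 0, "ty": 0, "tz": 0, "claw": 0},
])

```text
time: 18.2
position: [0.5831, -0.1957, 0.2661]
tcp_rot: [-0.598, 2.63, 0.133]
force: [0.0, -0.5, -1.2]
gripper_width: 0.0068
```

```bash
python3 - <<'E'
from h import *
info();c=snap('scene','scene17');t=snap('top','top17')
cv2.imwrite('pics/c17.png',np.hstack([cv2.resize(t['color'][180:285,280:420,::-1],(400,300),interpolation=cv2.INTER_CUBIC),cv2.resize(c['color'][100:205,195:335,::-1],(400,300),interpolation=cv2.INTER_CUBIC)]))
E
```

```text
t 18.2 p [ 0.5831 -0.1957  0.2661] q [-0.652  0.237 -0.228  0.886  0.398 -1.055] F [ 0.   -0.46 -1.15] w 0.0068
x [-0.811 -0.39  -0.436] y [-0.432  0.902 -0.003] z [ 0.395  0.186 -0.9  ]
```

View pics/c17.png

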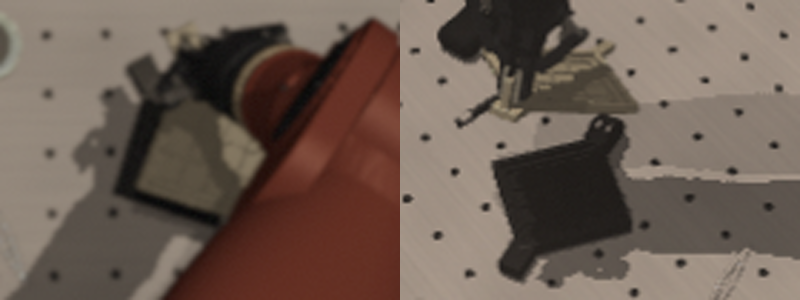

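Request:
step_arm([
  {"ax": 0, "ay": 0.075, "az": 0, "tx": 0, "ty": 0, "tz": 0, "claw": 0},
  {"ax": 0, "ay": 0.075, "az": 0, "tx": 0, "ty": 0, "tz": 0, "claw": 0},
  {"ax": 0, "ay": 0.075, "az": 0, "tx": 0, "ty": 0, "tz": 0, "claw": 0},
  {"ax": 0, "ay": 0.075, "az": 0, "tx": 0, "ty": 0, "tz": 0, "claw": 0},
  {"ax": 0, "ay": 0.075, "az": 0, "tx": 0, "ty": 0, "tz": 0, "claw": 0},
  {"ax": 0, "ay": 0.075, "az": 0, "tx": 0, "ty": 0, "tz": 0, "claw": 0},
  {"ax": 0, "ay": 0, "az": 0, "tx": 0, "ty": 0, "tz": 0, "claw": 0},
])

```text
time: 19.18
position: [0.5826, -0.1945, 0.2624]
tcp_rot: [0.697, -3.062, -0.003]
force: [0.7, 0.3, -0.6]
gripper_width: 0.0072
```

```bash
python3 - <<'E'
from h import *
info();s=snap('wrist','wrist18');plan([.569,.281,.27],.443-np.pi)
E
```

```text
t 19.175 p [ 0.5826 -0.1945  0.2624] q [-0.441  0.455  0.172  1.29   0.    -0.889] F [ 0.73  0.33 -0.65] w 0.0072
x [-0.901 -0.433  0.001] y [-0.433  0.901  0.002] z [-0.002  0.001 -1.   ]
total shift tool [-0.1938  0.4347 -0.0065] turn [0.0016 0.0002 0.0042] norm 0.476 min rows 11
```

View pics/wrist18.png

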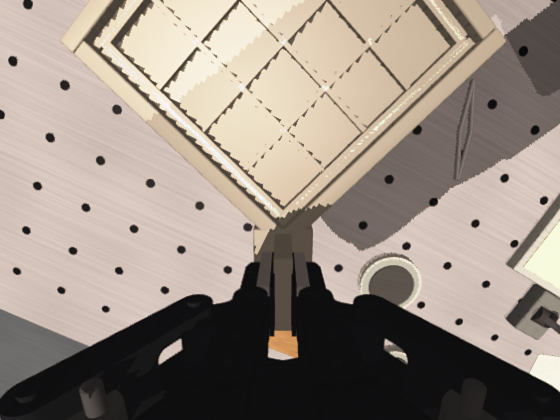

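Request:
step_arm([
  {"ax": 0, "ay": 0, "az": 0, "tx": -0.006, "ty": 0.0136, "tz": 0, "claw": 0},
  {"ax": 0, "ay": 0, "az": 0, "tx": -0.0122, "ty": 0.0272, "tz": 0, "claw": 0},
  {"ax": 0, "ay": 0, "az": 0, "tx": -0.0122, "ty": 0.0272, "tz": 0, "claw": 0},
  {"ax": 0, "ay": 0, "az": 0, "tx": -0.0122, "ty": 0.0272, "tz": 0, "claw": 0},
  {"ax": 0, "ay": 0, "az": 0, "tx": -0.0122, "ty": 0.0272, "tz": 0, "claw": 0},
  {"ax": 0, "ay": 0, "az": 0, "tx": -0.0122, "ty": 0.0272, "tz": 0, "claw": 0},
  {"ax": 0, "ay": 0, "az": 0, "tx": -0.0122, "ty": 0.0272, "tz": 0, "claw": 0},
  {"ax": 0, "ay": 0, "az": 0, "tx": -0.0122, "ty": 0.0272, "tz": 0, "claw": 0},
])

```text
time: 20.23
position: [0.5757, 0.0296, 0.2644]
tcp_rot: [-0.694, 3.063, 0.001]
force: [0.2, -0.6, -1.0]
gripper_width: 0.0067
```

Request:
step_arm([
  {"ax": 0, "ay": 0, "az": 0, "tx": -0.0122, "ty": 0.0272, "tz": 0, "claw": 0},
  {"ax": 0, "ay": 0, "az": 0, "tx": -0.0122, "ty": 0.0272, "tz": 0, "claw": 0},
  {"ax": 0, "ay": 0, "az": 0, "tx": -0.0122, "ty": 0.0272, "tz": 0, "claw": 0},
  {"ax": 0, "ay": 0, "az": 0, "tx": -0.0122, "ty": 0.0272, "tz": 0, "claw": 0},
  {"ax": 0, "ay": 0, "az": 0, "tx": -0.0122, "ty": 0.0272, "tz": 0, "claw": 0},
  {"ax": 0, "ay": 0, "az": 0, "tx": -0.0122, "ty": 0.0272, "tz": 0, "claw": 0},
  {"ax": 0, "ay": 0, "az": 0, "tx": -0.0122, "ty": 0.0272, "tz": 0, "claw": 0},
  {"ax": 0, "ay": 0, "az": 0, "tx": -0.006, "ty": 0.0136, "tz": 0, "claw": 0},
])

```text
time: 21.22
position: [0.5701, 0.253, 0.2643]
tcp_rot: [-0.696, 3.063, 0.001]
force: [-0.4, -0.5, 0.6]
gripper_width: 0.0066
```

```bash
python3 - <<'E'
from h import *
info();plan([.569,.281,.205],.443-np.pi)
E
```

```text
t 21.225 p [0.5701 0.253  0.2643] q [ 3.000e-01  4.720e-01  2.040e-01  1.302e+00  1.000e-03 -1.470e-01] F [-0.4  -0.52  0.61] w 0.0066
x [-0.902 -0.432 -0.001] y [-0.432  0.902  0.001] z [ 0.     0.001 -1.   ]
total shift tool [-0.0111  0.0257  0.0593] turn [0.0007 0.0007 0.0041] norm 0.066 min rows 2
```

Request:
step_arm([
  {"ax": 0, "ay": 0, "az": 0, "tx": -0.0055, "ty": 0.013, "tz": 0, "claw": 0},
  {"ax": 0, "ay": 0, "az": 0, "tx": -0.0055, "ty": 0.0125, "tz": 0.008, "claw": 0},
  {"ax": 0, "ay": 0, "az": 0, "tx": 0, "ty": 0, "tz": 0.015, "claw": 0},
  {"ax": 0, "ay": 0, "az": 0, "tx": 0, "ty": 0, "tz": 0.015, "claw": 0},
  {"ax": 0, "ay": 0, "az": 0, "tx": 0, "ty": 0, "tz": 0.01, "claw": 0},
  {"ax": 0, "ay": 0, "az": 0, "tx": 0, "ty": 0, "tz": 0.006, "claw": 0},
  {"ax": 0, "ay": 0, "az": 0, "tx": 0, "ty": 0, "tz": 0, "claw": 0},
  {"ax": 0, "ay": 0, "az": 0, "tx": 0, "ty": 0, "tz": 0, "claw": 0},
])

```text
time: 22.22
position: [0.5701, 0.2794, 0.2106]
tcp_rot: [-0.695, 3.063, 0.0]
force: [0.1, 0.1, -0.0]
gripper_width: 0.007
```

```bash
python3 - <<'E'
from h import *
info();s=snap('wrist','wrist20');t=snap('top','top20');c=snap('scene','scene20')
o=np.vstack([np.hstack([cv2.resize(s['color'][:,:,::-1],(400,300)),cv2.resize(t['color'][:,:,::-1],(400,300))]),np.hstack([cv2.resize(c['color'][:,:,::-1],(400,300)),cv2.resize(c['color'][180:300,250:410,::-1],(400,300),interpolation=cv2.INTER_CUBIC)])])
cv2.imwrite('pics/c20.png',o)
Q=cloud(s).reshape(-1,3);C=s['color'].reshape(-1,3).astype(int)
m=(Q[:,2]>.18)&(Q[:,2]<.22)&(Q[:,0]<.545)&(Q[:,0]>.33)&(C.sum(1)>230)
T=Q[m];b=np.linalg.lstsq(np.c_[T[:,:2],np.ones(len(T))],T[:,2],rcond=None)[0];print('tilt slopes',b,len(T),T.mean(0))
# side corners
r=T[T[:,2]>np.percentile(T[:,2],60)]
l=np.array([np.cos(.443),np.sin(.443)]);n=np.array([-l[1],l[0]])
k=T[:,:2]@n;print('extremes',T[k.argmax()],T[k.argmin()],(T[k.argmax()]+T[k.argmin()])/2)
E
```

```text
t 22.225 p [0.5701 0.2794 0.2106] q [ 0.341  0.513  0.132  1.188  0.    -0.105] F [ 0.12  0.08 -0.03] w 0.007
x [-0.902 -0.431 -0.001] y [-0.431  0.902 -0.   ] z [ 0.001  0.    -1.   ]
tilt slopes [0.04040865 0.01881316 0.17161423] 57976 [0.49028333 0.24179718 0.19597488]
extremes [0.43189039 0.32253509 0.20449891] [0.51550477 0.14466814 0.20457691] [0.47369758 0.23360161 0.20453791]
```

View pics/c20.png

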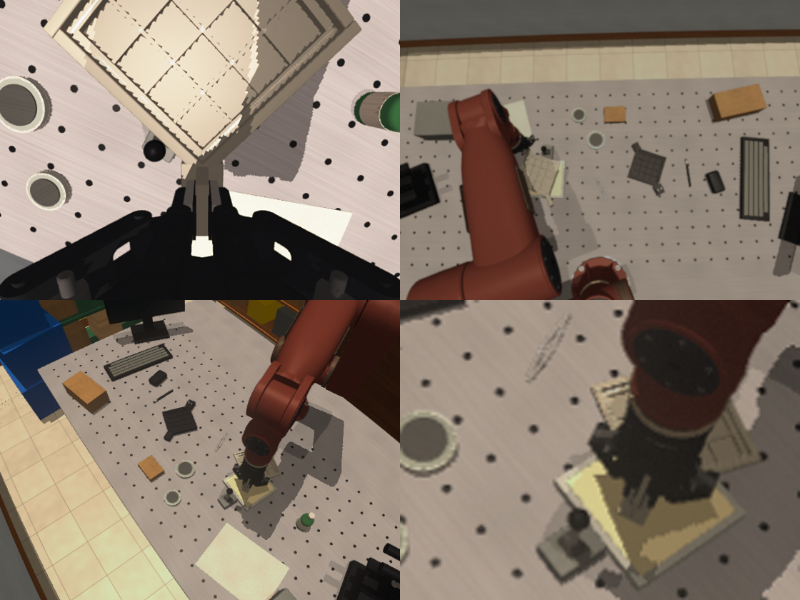

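```bash
python3 - <<'E'
from h import *
s=load('wrist20');P=cloud(s)
for (u,v) in [(280,215),(270,205),(95,40),(75,38),(485,40),(170,130),(180,135),(395,125),(385,135),(200,140)]:
    print((u,v),P[v,u].round(4))
sphere(s,(.593,.229),.02,.092)
c=load('scene20');sphere(c,(.593,.229),.02,.092)
# carrier height/pose
Q=cloud(c).reshape(-1,3);k=Q[(Q[:,0]>.36)&(Q[:,0]<.66)&(Q[:,1]>-.36)&(Q[:,1]<-.12)&(Q[:,2]>.016)&(Q[:,2]<.06)]
l=np.array([np.cos(.443),np.sin(.443)]);n=np.array([-l[1],l[0]]);a=k[:,:2]@l;b=k[:,:2]@n
print('carrier',(a.min()+a.max())/2*l+(b.min()+b.max())/2*n,a.max()-a.min(),b.max()-b.min(),np.percentile(k[:,2],[50,90,99]))
E
```

```text
(280, 215) [0.5482 0.2679 0.1988]
(270, 205) [0.5458 0.2611 0.198 ]
(95, 40) [0.5096 0.1563 0.1991]
(75, 38) [0.5123 0.1516 0.2055]
(485, 40) [0.436  0.3136 0.2061]
(170, 130) [0.5315 0.2041 0.2058]
(180, 135) [0.5316 0.2092 0.206 ]
(395, 125) [0.485  0.2963 0.2054]
(385, 135) [0.4911 0.2939 0.207 ]
(200, 140) [0.5307 0.217  0.1993]
sphere 775 [0.5932 0.2296 0.103 ] 0.0127
sphere 69 [0.5969 0.2282 0.1052] 0.0115
carrier [ 0.50969756 -0.23100204] 0.26231254001916837 0.19091804806704188 [0.02317232 0.02899928 0.03372858]
```

Request:
step_arm([
  {"ax": 0, "ay": 0, "az": 0, "tx": -0.001, "ty": 0.0018, "tz": 0, "claw": 0},
  {"ax": 0, "ay": 0, "az": 0, "tx": 0, "ty": 0, "tz": 0, "claw": 0},
  {"ax": 0, "ay": 0, "az": 0, "tx": 0, "ty": 0, "tz": 0, "claw": 0},
  {"ax": 0, "ay": 0, "az": 0, "tx": 0, "ty": 0, "tz": 0, "claw": 0},
])

```text
time: 22.88
position: [0.5699, 0.2814, 0.2101]
tcp_rot: [0.695, -3.064, 0.0]
force: [-1.3, 0.7, 0.2]
gripper_width: 0.0063
```

```bash
python3 - <<'E'
from h import *
info();print(abs(env.sense()['joint_vel']).max());print(env.hand_in())
E
```

```text
t 22.875 p [0.5699 0.2814 0.2101] q [ 0.344  0.516  0.134  1.19  -0.    -0.103] F [-1.26  0.66  0.24] w 0.0063
x [-0.902 -0.432  0.   ] y [-0.432  0.902 -0.   ] z [-0. -0. -1.]
0.0024939332171734557
the job is handed in; nothing more can be done
None
```

I finished the job and handed it in at 22.9 s. The lever is upright, the cover tray is peeled off and held level over the panel, and the carrier tray is still in the stack.

- **Lever:** My first try, gripping the ball, slipped partway through the arc. I pushed the lever the rest of the way with shut fingers. The wrist camera then showed the rod vertical, with the ball at x 0.593, about the hinge's x, and 103 mm up (102 mm expected).
- **Peel:** I tipped the cover about its heel to 0.45 rad. The tool stayed within 1 mm of the computed arc. I then lifted it straight up, and the pictures show the carrier still in its place.
- **Final hold:** Measured just before a last 2 mm nudge, the cover's middle was within about 3 mm of the panel's centre and its rim was level (z about 0.205–0.207). Its underside is about 190 mm above the bench, and the ball's top is at about 115 mm. The arm was still when I handed in.

**Checks that disagreed:**
- The scene camera put the ball about 3–4 mm farther along x than the wrist camera. I trusted the wrist camera, because the rod itself measured vertical.
- A plane fitted to all the cover's points suggested a tilt of about 0.04 rad. That fit included the ear and inner floor, and the rim points alone were level.
- The carrier's outline in the scene camera came out about 3 mm from the cover's starting position. I put that down to viewing angle and did not check it further.
- I checked the bystanders only by eye in the pictures, and none appeared to have moved.

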